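# Make up the roundness kit and the setting kit at the turntable

### The arm

A 6-joint arm with a two-finger parallel gripper is mounted at the origin on the work surface. World frame = base frame: x ahead of the robot, y to its left, z up, the work surface at z = 0. Lengths are in m, angles in rad, forces in N, time in s.
With the tool pointing down it reaches from about 0.4 to 0.825 m from the base axis. Payload 7 kg.
Tool frame: the origin (TCP) lies between the finger pads; the fingertips stand 25 mm ahead of it and the grasp point (between the pads) lies 6 mm ahead of it (r.tcp_to_tips is the distance from the TCP to the fingertips, in m); x points along the fingers, y is the direction in which the jaws open and shut, and the axes are right-handed (so a half turn about x gives the same grasp; the last joint's range is limited). The gripper opens to 85 mm and grips with 20 to 120 N. Pads are 22 mm wide; open, the fingers measure 114 mm over their backs; the gripper's body (76 mm by 85 mm) begins 54 mm behind the grasp point. The pads swing forward as they close: fully open they stand 13 mm farther back than shut.
Start: joints at [-0.949, 0.359, 0.012, 0, -1.224, -0.288], TCP at [0.221, -0.638, 0.256] pointing down, gripper open.
Joint ranges: [-3.07, 3.07], [-1.43, 2.12], [-1.02, 1.25], [-3.03, 1.67], [-3.05, -0], [-3.03, 3.03]. Speed limits (rad/s): [2.39, 2.39, 3.01, 3.14, 3.14, 3.14].

### API

Orientations are given as a 3x3 rotation matrix whose columns are the frame's x, y, z axes.
In Python, from station import r, eoat, optics, order, telemetry gives the robot as it stands. Calls block until the motion is done:
- r.move_to(position, orientation): joint-space move of the TCP to a pose.
- r.servo_line(position, attitude=None, velocity=0.15, contact_N=None): straight line of the TCP; attitude=None keeps the orientation; velocity is the mean speed in m/s. With contact_N (N) it stops when the force on the tool has changed by that much, and returns True; else False.
- r.movej(angles): joint-space move.
- eoat.move_gripper(opening, grasp_force=None): finger opening in m; grasp_force is the grip in N (None keeps the last); returns when the fingers have stopped.
- r.pause(seconds).
- r.solve_ik(position, orientation): joint angles nearest the present ones, or None.
- optics.camera(name): name is "scene" or "top" or "wrist"; returns a dict with "color" (400x640x3 uint8, red, green, blue), "vertical_fov" (degrees; the focal length in pixels is half the picture's height over the tangent of half this angle, whatever the lens; pixels are square), "cx", "cy" (the principal point, pixels), "R" (3x3) and "t" (3): a world point X has camera coordinates R X + t; the wrist camera has in their place "T_tool_cam" (4x4, takes a point from camera to tool coordinates, whose origin is the TCP and whose axes are the tool frame's). Camera axes: x right, y down, z forward; pixel columns grow to the right and rows downward; lengths in m; the calibration is good to about 2 mm. A picture is of the moment at which its call begins: read the wrist's pose just before it. There is no depth.
A pose or a line that the arm cannot do raises r.MotionError and nothing moves.
- order.job_done(): hands the job in, once; it reports no verdict.
Readings, each from a call of its own:
- telemetry.current_time(): time.
- telemetry.current_q(): joint angles.
- telemetry.current_joint_velocities(): joint speeds.
- telemetry.current_joint_torque(): joint torques, N m.
- telemetry.current_eef_pos(): TCP position.
- telemetry.current_tool_rot(): TCP orientation.
- telemetry.current_force(): force on the tool from outside, world axes, zero at the start.
- telemetry.current_torque(): the same for the moment, N m.
- telemetry.current_width(): finger opening in m.
Only numpy, scipy, OpenCV 4.12 (cv2) and the standard library are available. Lean on these libraries where they do the work, as an engineer would, in place of code of your own. Each camera call takes 0.05 s, during which the arm holds its last target. There are 200 camera calls.

### The job

Make up the two calibration kits from the stock standing on the turntable: the bright steel test cylinder and the chrome probe belong in the blue tray, the brass setting ring and the white ceramic square in the yellow tray. Put one piece in the middle of each compartment, the probe and the square on the black rubber lining and the cylinder and the ring in the bare compartments, set down gently (not dropped) the same way up as they stood, and released. Leave the red cylinder, the surface gauge, the vee block and the gauge blocks where they are, and never let a piece tip over.

Things in the scene. Friction and masses are not known exactly. Their poses are not given: they have to be found in the camera images.
- cylinder_center (a point): Bright steel roundness test cylinder standing upright on the turntable, 40 mm diameter, 60 mm tall, about 0.6 kg, with two thin dark lines round it and a small dark disc on top. The point is its centre, 30 mm above its underside; z is its axis, up.
- probe_center (a point): Chrome indicator probe lying level on the turntable: an upright chrome clamp block 26 mm (x) x 22 mm (y) x 30 mm tall, standing on its underside, with a 14 mm thick barrel along its x, 84 mm long overall (equal to both sides of the block); thin stylus with a red ball at the +x end. About 0.12 kg. Take it by the block, across its 22 mm width (y). The point is the block's centre, 15 mm above the underside; z up.
- ring_mid (a point): Brass setting ring lying flat on the turntable, 48 mm outer diameter, 24 mm bore, 26 mm tall, about 0.3 kg. The point is its centre, in the bore, 13 mm above its underside; z is its axis, up.
- square_center (a point): White ceramic square standing on the turntable, L-shaped seen from its side: foot 60 mm (x) x 30 mm (y) x 18 mm tall; blade on it 42 mm (x, flush with the foot's -x end) x 30 mm (y), rising to 64 mm. About 0.3 kg. Take it by the blade across its 30 mm width (y). The point is the centre of the foot's plan, 32 mm above the underside, inside the blade; z up.
- red_cylinder_center (a point): Red anodised cylinder standing on the turntable, same size as the steel one (40 mm diameter, 60 mm tall): not wanted, must stay. The point is its centre, 30 mm up. The turntable is a locked black disc, 300 mm wide, its top 38 mm above the work surface (z = 0.038 m), with a spigot 24 mm wide, 10 mm tall in the middle; the five stock pieces stand about 110 mm from its middle.
- tray_blue: Blue plastic tray, fixed, 222 (x) x 108 (y) mm, left or right of the turntable; origin at the centre of its underside, z up. Two compartments 103 x 100 mm: a bare one in the tray's colour (for the cylinder) centred 54.5 mm from the origin along +x, one with black rubber lining (for the probe) 54.5 mm along -x. Floors 4 mm, walls (4 mm thick) 12 mm above the origin.
- tray_yellow: Yellow plastic tray, fixed, 222 (x) x 108 (y) mm, left or right of the turntable; origin at the centre of its underside, z up. Two compartments 103 x 100 mm: a bare one in the tray's colour (for the ring) centred 54.5 mm from the origin along +x, one with black rubber lining (for the square) 54.5 mm along -x. Floors 4 mm, walls (4 mm thick) 12 mm above the origin.
- gauge: Grey cast-iron surface gauge, loose, beyond the turntable: base 70 x 60 x 30 mm, thin steel post to 190 mm, scriber along its x reaching 50 mm from the post. Must stay. Origin at the centre of its underside, z up.
- vee: Dark steel vee block, loose, beyond the turntable, 50 x 60 mm, 38 mm tall. Must stay. Origin at the centre of its underside, z up.
- blocks: Bright steel gauge block stack, loose, beyond the turntable, 35 x 50 mm, 32 mm tall. Must stay. Origin at the centre of its underside, z up. It and all else stands on a granite plate whose top is 30 mm above the work surface (z = 0.030 m).
Not all that is in view belongs to the job. Leave any turquoise look-alike of the part that bears square_center alone. What is shaped like the part that bears probe_center but green is not meant.

How it is judged:
At the end, for the whole second after the job is handed in: Cylinder (bare) and probe (rubber) in the blue tray, ring (bare) and square (rubber) in the yellow: each within 15 mm of its compartment's middle along both tray axes, on the floor (4 mm), tilt under 0.1 rad, released, at rest; the four bystanders within 12 mm of their start (x of cylinder_center in the frame of tray_blue between 0.0395 and 0.0695 m and y of cylinder_center in the frame of tray_blue between -0.015 and 0.015 m and z of cylinder_center in the frame of tray_blue between 0.03 and 0.038 m and angle between each of cylinder_center, probe_center, ring_mid, square_center's own z axis and vertical below 0.1 rad and linear speed of each of cylinder, probe, ring, square below 0.02 m/s and angular speed of each of cylinder, probe, ring, square below 0.2 rad/s and contact force between each of cylinder, probe, ring, square and the fingers below 0.05 N and x of probe_center in the frame of tray_blue between -0.0695 and -0.0395 m and y of probe_center in the frame of tray_blue between -0.015 and 0.015 m and z of probe_center in the frame of tray_blue between 0.015 and 0.023 m and x of ring_mid in the frame of tray_yellow between 0.0395 and 0.0695 m and y of ring_mid in the frame of tray_yellow between -0.015 and 0.015 m and z of ring_mid in the frame of tray_yellow between 0.013 and 0.021 m and x of square_center in the frame of tray_yellow between -0.0695 and -0.0395 m and y of square_center in the frame of tray_yellow between -0.015 and 0.015 m and z of square_center in the frame of tray_yellow between 0.032 and 0.04 m and distance of each of red_cylinder_center, gauge, vee, blocks from where it was at the start of the episode below 0.012 m); the robot touches nothing.
It fails at once if the red cylinder, the surface gauge, the vee block or the gauge blocks are disturbed (moved over 12 mm or tipped over) (distance of any of red_cylinder_center, gauge, vee, blocks from where it was at the start of the episode above 0.012 m or angle between any of red_cylinder_center, gauge, vee, blocks's own z axis and vertical above 0.3 rad).
It fails at once if a piece is rammed into a tray (over 80 N between them) (contact force between any of cylinder, probe and tray_blue above 80 N or contact force between any of ring, square and tray_yellow above 80 N).
It fails at once if a piece is let fall (moving faster than 0.5 m/s, free of the fingers: a drop of over about 13 mm) ((linear speed of cylinder above 0.5 m/s and contact force between cylinder and the fingers below 0.01 N) or (linear speed of probe above 0.5 m/s and contact force between probe and the fingers below 0.01 N) or (linear speed of ring above 0.5 m/s and contact force between ring and the fingers below 0.01 N) or (linear speed of square above 0.5 m/s and contact force between square and the fingers below 0.01 N)).
It fails at once if a stock piece is tipped over (over 45 degrees) (angle between any of cylinder_center, probe_center, ring_mid, square_center's own z axis and vertical above 0.785 rad).
It also fails if it takes over 102 s, if anything falls off the work surface, if the arm or the gripper's body presses on something with over 40 N, if the wrist force passes 120 N, or if a joint passes its speed limit or range.

## Working session

There is one attempt and no reset: what is moved stays moved. The work goes in short steps, each a Python script; the robot and the scene stay as the last script left them, time stands still between calls to the robot, and variables do not carry over. Pictures are saved under pics/ and viewed, about 12 in all and at most 16, crops included, and the job is handed in when it is done.

```bash
ls; mkdir -p pics
python3 - <<'E'
from station import r,eoat,optics,order,telemetry
import cv2,numpy as np,pickle
for n in ("scene","top"):
    c=optics.camera(n); pickle.dump(c,open(n+".pkl","wb"))
    cv2.imwrite(f"pics/{n}0.png",c["color"][:,:,::-1])
    print(n,c["vertical_fov"],c["cx"],c["cy"],np.round(c["R"],4).tolist(),np.round(c["t"],4))
c=optics.camera("wrist");print(c["T_tool_cam"],c["vertical_fov"],c["cx"],c["cy"],telemetry.current_time(),telemetry.current_tool_rot())
E
```

```text
pics
scene 53.00672518357244 319.05201171564096 196.01823662773856 [[0.7511, 0.6601, -0.0114], [0.4308, -0.5031, -0.7492], [-0.5003, 0.5578, -0.6622]] [-0.4098 -0.1821  1.298 ]
top 55.22272463694823 317.8833013842646 191.41256361833754 [[0.0098, -0.9998, -0.018], [-0.999, -0.009, -0.0443], [0.0441, 0.0184, -0.9989]] [0.0054 0.5285 1.1906]
[[ 4.70631445e-04 -3.08389677e-01  9.51259999e-01 -1.17771744e-01]
 [ 9.99999719e-01 -4.10287063e-04 -6.27756458e-04 -3.86153080e-04]
 [ 5.83883282e-04  9.51260027e-01  3.08389397e-01 -7.80556708e-02]
 [ 0.00000000e+00  0.00000000e+00  0.00000000e+00  1.00000000e+00]] 66.79222550670373 320.4123636361561 198.93352272247824 0.15 [[-5.60700942e-04 -3.27618704e-01  9.44809859e-01]
 [ 1.18828246e-03  9.44809123e-01  3.27619154e-01]
 [-9.99999137e-01  1.30639736e-03 -1.40451804e-04]]
```

View pics/top0.png

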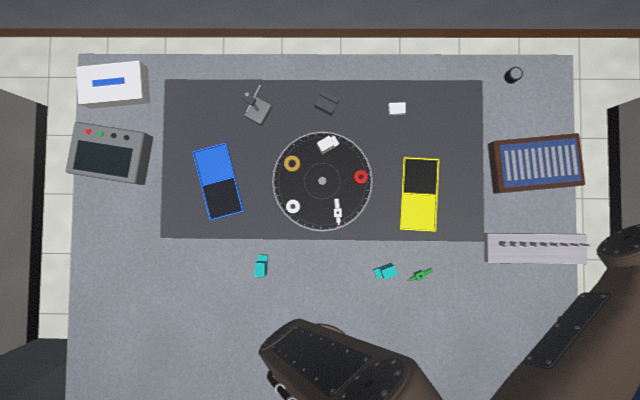

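View pics/scene0.png

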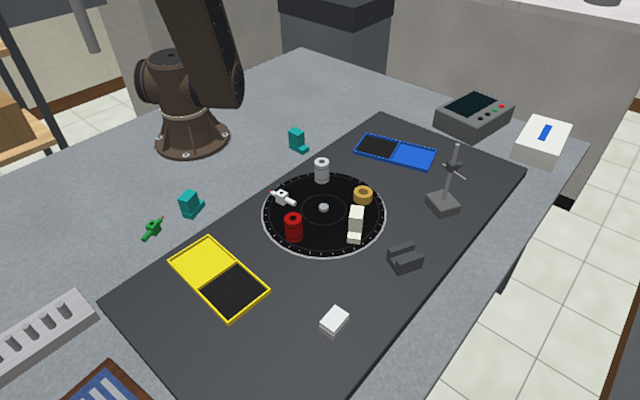

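Top view: the steel cylinder is at (293,206), the probe (338,212), the ring (292,163), the square (328,144) and the red cylinder (361,177). The blue tray is around (218,181) and the yellow one around (420,194). The turquoise and green look-alikes are off the turntable at (261,265), (385,271) and (420,274), so I'll leave them. I'll enlarge to confirm.

Run:
```python
import cv2,pickle
c=pickle.load(open("top.pkl","rb"))["color"][:,:,::-1]
a=cv2.resize(c[125:237,268:378],None,fx=5.4,fy=5.4,interpolation=cv2.INTER_CUBIC); cv2.imwrite("pics/c1.png",a)
a=cv2.resize(c[135:240,185:445],None,fx=3,fy=3,interpolation=cv2.INTER_CUBIC); cv2.imwrite("pics/c2.png",a)
```

```text
(no output)
```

View pics/c1.png

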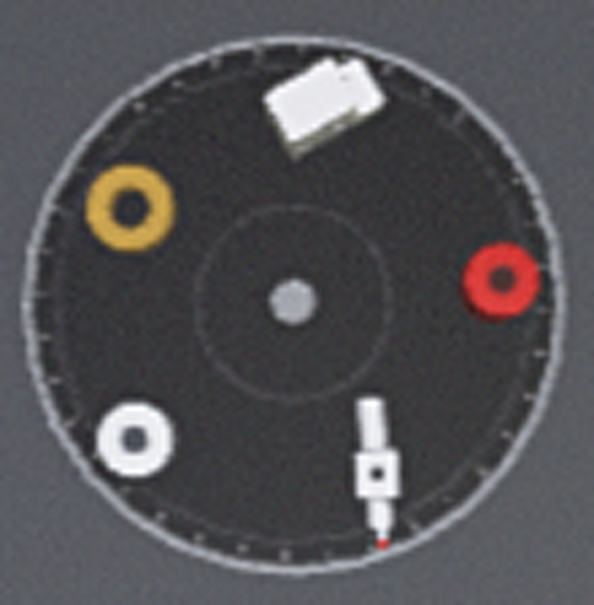

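View pics/c2.png

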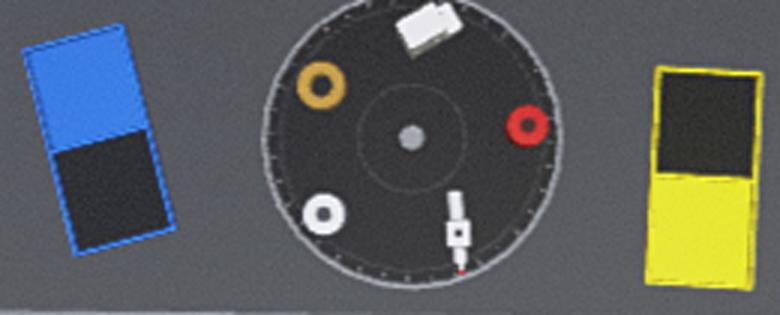

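```bash
cat > h.py <<'E'
import numpy as np,cv2,pickle
def ray_plane(cam,uv,z,R=None,t=None):
    "pixel -> world point on height z; R,t world->cam"
    R=np.array(cam["R"]) if R is None else R; t=np.array(cam["t"]) if t is None else t
    f=200/np.tan(np.radians(cam["vertical_fov"])/2)
    d=R.T@np.array([(uv[0]-cam["cx"])/f,(uv[1]-cam["cy"])/f,1]); o=-R.T@t
    return o+d*(z-o[2])/d[2]
E
python3 - <<'E'
from h import *
np.set_printoptions(precision=4,suppress=True)
c=pickle.load(open("top.pkl","rb"))
c1=lambda u,v:(268+(u+.5)/5.4-.5,125+(v+.5)/5.4-.5)
c2=lambda u,v:(185+(u+.5)/3-.5,135+(v+.5)/3-.5)
P=lambda f,u,v,z:ray_plane(c,f(u,v),z)[:2]
tc=P(c1,294,302,.048)
for n,u,v,z in [("spig",294,302,.048),("cyl",135,439,.098),("ring",130,208,.064),("red",502,282,.098),("probe",377,474,.068),("tail",371,402,.06),("ball",382,545,.055),("sqA",264,100,.102),("sqB",335,58,.102),("sqD",293,145,.102),("sqC",360,102,.102)]:
    p=P(c1,u,v,z);print(n,p,np.linalg.norm(p-tc))
for n,L in [("blue",[(22,50),(122,25),(175,229),(77,255)]),("yel",[(656,67),(762,72),(754,290),(645,283)])]:
    q=np.array([P(c2,u,v,.042) for u,v in L]);print(n,q.mean(0),[np.linalg.norm(q[i]-q[i-1]) for i in range(4)],q.tolist())
E
```

```text
spig [ 0.5603 -0.0027] 0.0
cyl [0.4817 0.0821] 0.11558698928959621
ring [0.611  0.0894] 0.1051745879720702
red [ 0.5684 -0.1153] 0.11295605969005083
probe [ 0.4639 -0.0496] 0.10724397453408353
tail [ 0.5038 -0.0463] 0.07128803198766365
ball [ 0.4241 -0.0532] 0.14517897369794483
sqA [0.6658 0.0142] 0.10690774919528184
sqB [ 0.689  -0.0241] 0.1304991282008142
sqD [ 0.6414 -0.0018] 0.08118093278813995
sqC [ 0.6651 -0.0378] 0.11055855475154289
blue [0.5562 0.3193] [np.float64(0.21945782301915226), np.float64(0.10658989940278131), np.float64(0.21776675601505027), np.float64(0.10390539641626109)] [[0.64790468104602, 0.40101364262797623], [0.674582761674696, 0.29781632353166976], [0.4648994970033985, 0.23903462108860477], [0.43732767652145094, 0.3392150888442088]]
yel [ 0.5225 -0.2999] [np.float64(0.22035220818995024), np.float64(0.1077631834071709), np.float64(0.22179615511794898), np.float64(0.10999295975414475)] [[0.6350629731930888, -0.25112281992729596], [0.6307312037813488, -0.3587989058136759], [0.40911607360634494, -0.349839636723992], [0.4149914824181437, -0.24000371014816188]]
```

Piece identities confirmed in the crop. The ring with the dark disc at (135,439) is the bright steel cylinder. The red one is at (502,282), the brass ring at (130,208), the white L-shape at (325,105), and the chrome probe with the red ball at (377,474). Next: one close wrist picture covering the whole turntable.

```bash
cat >> h.py <<'E'
from station import r,eoat,optics,order,telemetry
def down(a):
    c,s=np.cos(a),np.sin(a); return np.array([[0,c,s],[0,s,-c],[-1,0,0.]])
def wrist(name):
    p=np.array(telemetry.current_eef_pos());T=np.array(telemetry.current_tool_rot())
    c=optics.camera("wrist"); M=np.eye(4);M[:3,:3]=T;M[:3,3]=p
    W=np.linalg.inv(M@np.array(c["T_tool_cam"])); c["R"],c["t"]=W[:3,:3],W[:3,3]
    pickle.dump(c,open(name+".pkl","wb")); cv2.imwrite(f"pics/{name}.png",c["color"][:,:,::-1]); return c
E
python3 - <<'E'
from h import *
np.set_printoptions(precision=4,suppress=True)
print(r.tcp_to_tips,telemetry.current_width())
r.move_to([.53,0,.33],down(np.pi/2)); c=wrist("w1")
print(telemetry.current_time(),telemetry.current_eef_pos(),telemetry.current_q())
a=c["color"][:,140:500,::-1]
cv2.imwrite("pics/w1z.png",cv2.resize(a,None,fx=2,fy=2,interpolation=cv2.INTER_CUBIC)[:600])
cv2.imwrite("pics/w1z2.png",cv2.resize(a,None,fx=2,fy=2,interpolation=cv2.INTER_CUBIC)[200:])
E
```

```text
0.025 0.08537177101321518
2.725 [ 0.53   -0.0006  0.3299] [ 0.3692  0.0774 -0.1854  0.     -1.3083 -1.9408]
```

View pics/w1.png

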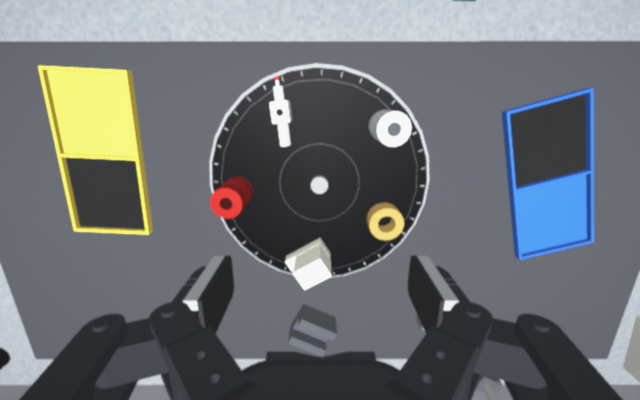

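Wrist view: cylinder top at about (394,128), ring (387,222), probe block (280,112), square blade (312,270), and both trays are visible. I'll enlarge the turntable and the tray areas.

Run:
```python
import cv2
a=cv2.imread("pics/w1.png")
cv2.imwrite("pics/w1c.png",cv2.resize(a[65:295,200:440],None,fx=2.6,fy=2.6,interpolation=cv2.INTER_CUBIC))
```

```text
(no output)
```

View pics/w1c.png

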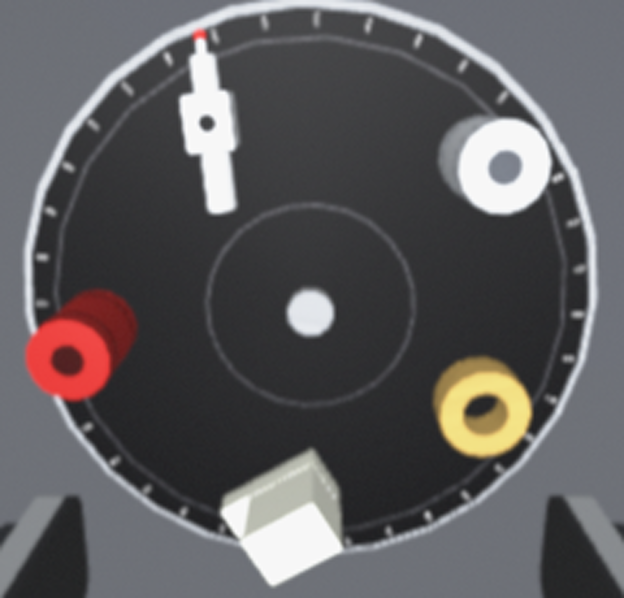

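Run:
```python
from h import *
np.set_printoptions(precision=4,suppress=True)
c=pickle.load(open("w1.pkl","rb"))
P=lambda u,v,z:ray_plane(c,(200+(u+.5)/2.6-.5,65+(v+.5)/2.6-.5),z)[:2]
for n,u,v,z in [("spig",310,313,.048),("cyl",505,167,.098),("ring",485,413,.064),("red",68,360,.098),("probe",207,122,.068),("tail",222,212,.06),("ball",200,35,.053),("s1",238,541,.102),("s2",309,500,.102),("s3",344,548,.102),("s4",273,586,.102)]:
    print(n,P(u,v,z))
for n,L in [("blue",[(503,112),(592,89),(594,241),(518,258)]),("yel",[(39,66),(130,70),(150,234),(75,231)])]:
    q=np.array([ray_plane(c,p,.042)[:2] for p in L]);print(n,q.mean(0),[round(np.linalg.norm(q[i]-q[i-1]),4) for i in range(4)],q[2]+q[3]-q[0]-q[1])
```

```text
spig [ 0.5618 -0.0029]
cyl [0.4826 0.0822]
ring [0.6119 0.089 ]
red [ 0.5707 -0.1159]
probe [ 0.4646 -0.0502]
tail [ 0.5072 -0.0457]
ball [ 0.4262 -0.0537]
s1 [ 0.665  -0.0389]
s2 [ 0.6421 -0.0033]
s3 [0.6691 0.0142]
s4 [ 0.6913 -0.0218]
blue [0.5578 0.318 ] [np.float64(0.2195), np.float64(0.1103), np.float64(0.2191), np.float64(0.1098)] [0.4212 0.122 ]
yel [ 0.5241 -0.2978] [np.float64(0.2214), np.float64(0.1113), np.float64(0.2218), np.float64(0.1085)] [ 0.4424 -0.025 ]
```

```bash
cat >> h.py <<'E'
ZS=.24
def pick(xy,a,z,pre,force):
    xy=list(xy); r.move_to(xy+[ZS],down(a)); eoat.move_gripper(pre)
    r.servo_line(xy+[z+.03],velocity=.2); hit=r.servo_line(xy+[z],velocity=.08,contact_N=8)
    eoat.move_gripper(0.0,force); w=telemetry.current_width(); r.servo_line(xy+[ZS],velocity=.15)
    print("pick hit",hit,"w",w,"after lift",telemetry.current_width(),"F",np.round(telemetry.current_force(),1),"t",telemetry.current_time())
def place(xy,a,z,rel):
    "z: TCP height at which the piece nominally touches"
    xy=list(xy); r.move_to(xy+[ZS],down(a)); r.servo_line(xy+[z+.012],velocity=.2); r.pause(.2)
    hit=r.servo_line(xy+[z-.004],velocity=.02,contact_N=4); zz=telemetry.current_eef_pos()[2]; w=telemetry.current_width()
    eoat.move_gripper(rel); r.servo_line(xy+[ZS],velocity=.2)
    print("place hit",hit,"z-nom",round(zz-z,4),"w",w,"t",telemetry.current_time())
E
python3 - <<'E'
from h import *
pick((.482,.082),2.32,.078,.07,60)
E
```

```text
pick hit False w 0.03892430994112513 after lift 0.03907289423252925 F [-0.6  0.5 -8.5] t 6.5667
```

Run:
```python
from h import *
place((.6094,.3338),1.85,.074,.054)
pick((.4643,-.050),1.66,.067,.05,40)
```

```text
place hit True z-nom 0.0008 w 0.03864087781210421 t 10.6333
pick hit False w 0.021004180696232156 after lift 0.021317636266764847 F [ 0.6  0.4 -1.5] t 15.4167
```

Run:
```python
from h import *
place((.5046,.3036),1.852,.063,.036)
pick((.6115,.089),1.07,.066,.07,60)
```

```text
place hit True z-nom 0.0008 w 0.021153344968655813 t 19.8333
pick hit False w 0.046417970643871445 after lift 0.046214650280931184 F [-0.3  0.6 -3.2] t 24.25
```

Run:
```python
from h import *
place((.4689,-.2962),1.52,.062,.06)
pick((.6677,-.015),.56,.086,.06,60)
c=wrist("w2")
```

```text
place hit True z-nom 0.0011 w 0.0463211421055503 t 28.8583
pick hit False w 0.029331855898956018 after lift 0.029183341112532662 F [-0.5  0.  -2.5] t 33.2167
```

View pics/w2.png

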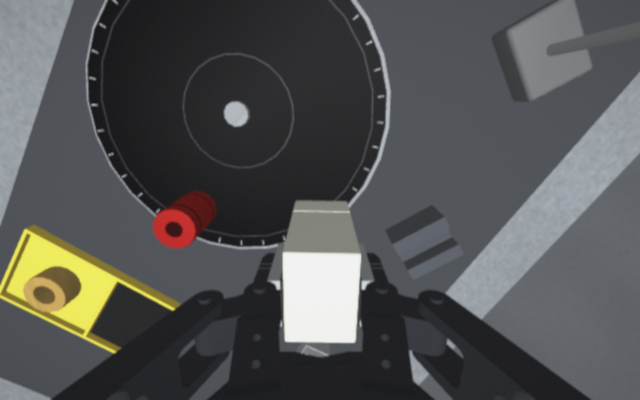

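The square is held upright in the jaws with its foot toward the image bottom (315,350). Red cylinder, gauge and vee block are in place.

Run:
```python
from h import *
place((.5717,-.3013),1.52,.082,.046)
r.move_to([.53,0,.33],down(np.pi/2)); wrist("w3")
c=optics.camera("top"); pickle.dump(c,open("top2.pkl","wb"))
c=optics.camera("scene"); cv2.imwrite("pics/scene2.png",c["color"][:,:,::-1])
print(telemetry.current_time(),telemetry.current_force())
a=cv2.imread("pics/w3.png")
L=cv2.resize(a[40:270,20:180],None,fx=2.5,fy=2.5,interpolation=cv2.INTER_CUBIC);R=cv2.resize(a[40:270,480:640],None,fx=2.5,fy=2.5,interpolation=cv2.INTER_CUBIC)
cv2.imwrite("pics/w3c.png",np.hstack([L,R]))
```

```text
place hit True z-nom 0.0006 w 0.02903656210189981 t 37.4583
38.8167 [ 0.77146495  0.26250344 -0.26937682]
```

View pics/w3c.png

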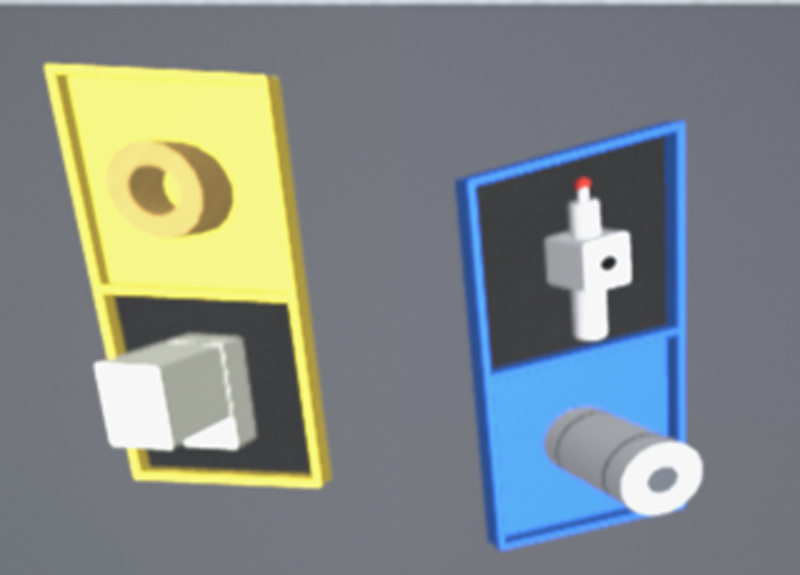

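View pics/scene2.png

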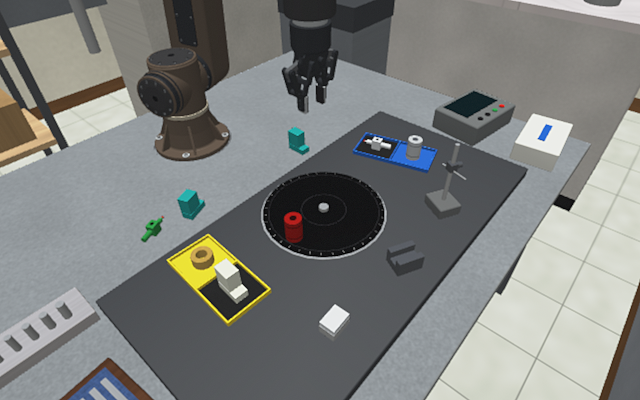

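All four pieces stand upright in the right compartments, and the bystanders look unmoved. A numeric check of the pixels: ring (155,188), square blade top (136,405), cylinder disc (663,480), probe dot (608,263).

Run:
```python
import numpy as np,pickle
from h import ray_plane
c=pickle.load(open("w3.pkl","rb"))
def P(u,v,z):
    x=20+(u+.5)/2.5-.5 if u<400 else 480+(u-400+.5)/2.5-.5
    return ray_plane(c,(x,40+(v+.5)/2.5-.5),z)[:2]
def loc(p,o,y): d=p-np.array(o);return np.round([d@[np.cos(y),np.sin(y)],d@[-np.sin(y),np.cos(y)]],4)
B=((.557,.3187),.281);Y=((.5233,-.2989),np.pi-.05)
print("cyl",loc(P(663,480,.094),*B),"probe",loc(P(608,263,.064),*B),"ring",loc(P(155,188,.06),*Y))
b=np.mean([P(u,v,.098) for u,v in [(96,362),(160,365),(176,448),(112,445)]],0)
print("blade",loc(b,*Y),"square centre = blade x -0.009")
```

```text
cyl [0.0555 0.0001] probe [-0.0542 -0.0003] ring [ 0.0551 -0.0013]
blade [-0.0454 -0.0013] square centre = blade x -0.009
```

All four are within 2 mm of their compartment middles, so I'm handing in.

```bash
python3 -c "
from station import order,telemetry
order.job_done();print(telemetry.current_time())"
```

```text
the job is handed in; nothing more can be done
the job is handed in; nothing more can be done
```

Both kits are made up and the job is handed in, at about 39 s of the 102 s allowed. The steel cylinder (bare) and chrome probe (rubber) are in the blue tray. The brass ring (bare) and white square (rubber) are in the yellow tray.

- **Placement:** a last wrist picture measured each piece within about 2 mm of its compartment's middle, against the tray poses I had estimated from the first pictures.
- **Set-down:** each piece was lowered slowly until light contact, within about 1 mm of the expected height, then released. All stand the way up they started.
- **Left alone:** the red cylinder, surface gauge, vee block, gauge blocks and the turquoise and green look-alikes look unmoved in the final scene view. I checked this by eye only, not by measurement.

None of the checks failed or disagreed. The hand-in reports no verdict, so the result itself is not confirmed.

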